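Load a test batch into the repaired food processor and lock its ring

TASK

The repaired food processor is ready for its test: lift the tray of carrot chunks out of the red cradle by its hoop, set it down in the middle of the green mat and let go, then take it by its blue end handle and tip all four chunks into the clear bowl. Stand the empty tray back in the middle of the mat and let go of it, and only then turn the grey lock ring by its red tab fully to the red locked mark. Leave the other things on the table where they are.

Things in the scene. Friction and masses are not known exactly. Their poses are not given: they have to be found in the camera images.
- tray: aluminium tray holding four carrot chunks. Pan 170 (its x) x 130 (its y) mm, floor 4 mm thick, side and rear walls 24 mm high and 4 mm thick, open without a lip at the nose (its +x edge). A black hoop spans its width over x = -10 mm, and a blue upright end handle stands behind the rear wall (-x). about 0.2 kg empty; the blue handle is rubber-covered. Origin: centre of the pan's underside; z up
- tray_hoop (a point): middle of the hoop's black cross bar: bar 14 mm thick (tray x), 130 mm long (tray y), 12 mm high; it lies 78 mm above the tray's underside, with 68 mm free height between it and the floor
- tray_handle (a point): grip point of the blue end handle: an upright plate 50 mm long (tray x), 14 mm thick (tray y), from 18 to 65 mm above the tray's underside; this point is 112 mm behind the tray's origin and 45 mm up
- tray_nose (a point): middle of the tray's open front edge, on the floor's top, 85 mm ahead of the tray's origin
- chunk0: orange carrot chunk, a slightly tapered cylinder 40 mm across and 34 mm high, standing on a cut face at the start; about 35 g; origin: centre of its lower cut face
- chunk1: orange carrot chunk, a slightly tapered cylinder 40 mm across and 34 mm high, standing on a cut face at the start; about 35 g; origin: centre of its lower cut face
- chunk2: orange carrot chunk, a slightly tapered cylinder 40 mm across and 34 mm high, standing on a cut face at the start; about 35 g; origin: centre of its lower cut face
- chunk3: orange carrot chunk, a slightly tapered cylinder 40 mm across and 34 mm high, standing on a cut face at the start; about 35 g; origin: centre of its lower cut face
- cradle: red flat holder, 255 x 170 mm, floor 6 mm thick with 24 mm high side rails, on which the tray stands at the start (nose along the cradle's -x). Two black bit racks, 88 mm high (bit tips to 100 mm), flank the tray's end handle with 7 mm of room on each side. Fixed; origin: underside, under the tray's origin; the racks are at x = 94 to 146 mm
- mat: bare green work mat, 220 x 220 mm, 3 mm thick, fixed; origin: centre of its underside
- processor: cream food processor, fixed: round platform 300 mm across and 35 mm high, round clear open bowl in its middle, and a motor tower (140 x 110 mm, 200 mm high) at its +y side, from 145 to 255 mm off the bowl's axis. Origin: underside, on the bowl's axis
- bowl_floor (a point): centre of the bowl's inner floor, 40 mm above the table. The bowl is 184 mm wide inside at the floor and 192 mm at the rim, the rim 85 mm above this point (outer radius 100 mm); a white spindle 24 mm across and 45 mm high stands on the floor's centre
- ring (a joint): angle of the grey lock ring around the foot of the bowl, rad: 0 open, 0.9 at the locked mark, where it meets its stop; grows anticlockwise seen from above. Turns with light friction (about 2 N at the tab) and stays where it is left
- ring_tab (a point): on the ring's red upright tab, 8 mm below its top: tab 14 mm thick (along the ring's circumference), 24 mm radially, its top 108 mm above the table, bare of the ring below for 50 mm; the point is 135 mm from the bowl's axis and 98 mm above the table
- lock_mark (a point): red locked mark on the platform's top (the white mark is open), 135 mm from the bowl's axis: the tab stands over it when locked
- screwdriver: bystander: yellow screwdriver, 190 mm, lying
- multimeter: bystander: yellow multimeter, 150 x 75 x 32 mm
- tumbler: bystander: glass tumbler, 72 mm wide, 100 mm high
- pusher: bystander: cream food pusher standing, 72 mm wide, 118 mm high
- charger: bystander: white plug-in charger, 65 x 50 x 45 mm
- battery: bystander: grey battery pack, 100 x 60 x 50 mm
- pen: bystander: blue pen, 140 mm, lying on the notepad
Not all that is in view belongs to the job. Leave any pink or turquoise look-alike of the chunk1 alone.

How it is judged:
By the outcome, as a careful person would: the job done as asked, in the order asked, and still so for the second after the job is handed in, with the robot touching nothing.
It also fails if it takes over 72 s, if anything falls off the work surface, if the arm or the gripper's body presses on something with over 40 N, if the wrist force passes 120 N, or if a joint passes its speed limit or range.

ROBOT

A 6-joint arm with a two-finger parallel gripper is mounted at the origin on the work surface. World frame = base frame: x ahead of the robot, y to its left, z up, the work surface at z = 0. Lengths are in m, angles in rad, forces in N, time in s.
With the tool pointing down it reaches from about 0.35 to 0.8 m from the base axis. Payload 7.3 kg.
Tool frame: the origin (TCP) lies between the finger pads; the fingertips stand 25 mm ahead of it and the grasp point (between the pads) lies 6 mm ahead of it (r.tip_extent is the distance from the TCP to the fingertips, in m); z points along the fingers, y is the line along which they close (so a half turn about z gives the same grasp; the last joint's range is limited). The gripper opens to 85 mm and grips with 20 to 120 N. Pads are 22 mm wide; open, the fingers measure 114 mm over their backs; the gripper's body (76 mm by 85 mm) begins 54 mm behind the grasp point. The pads swing forward as they close: fully open they stand 13 mm farther back than shut.
Start: joints at [-1.496, 0.342, 1.524, -0, 1.275, -0.146], TCP at [0.115, -0.512, 0.256] pointing down, gripper open.
Joint ranges: [-2.53, 2.53], [-0.77, 2.02], [0.04, 2.7], [-1, 4.14], [0.28, 2.66], [-3.11, 3.11]. Speed limits (rad/s): [2.57, 2.57, 3.14, 3.14, 3.14, 3.14].

INTERFACE

Orientations are given as a unit quaternion [x, y, z, w].
In Python, from workcell import r, command_gripper, optics gives the robot as it stands. The module is installed in compiled form; this text tells all that it offers. Calls block until the motion is done:
- r.reach(position, orientation): joint-space move of the TCP to a pose.
- r.move_straight(position, orientation=None, speed=0.15, max_force=None): straight line of the TCP; orientation=None keeps the orientation; speed is the mean speed in m/s. With max_force (N) it stops when the force on the tool has changed by that much, and returns True; else False.
- r.movej(angles): joint-space move.
- command_gripper(opening, force=None): finger opening in m; force is the grip in N (None keeps the last); returns when the fingers have stopped.
- r.hold(seconds).
- r.solve_ik(position, orientation): joint angles nearest the present ones, or None.
- r.read_state(): the state.
- optics.get_image(name): name is "scene" or "top"; returns (picture, depth): 400x640x3 uint8, red, green, blue; 400x640 float32, m along the optical axis (not along the pixel's ray), 0 where there is no reading.
- optics.camera_model(name): a dict with "K" (3x3 intrinsics, pixels), "R" (3x3) and "t" (3): a world point X has camera coordinates R X + t. Camera axes: x right, y down, z forward; pixel columns grow to the right and rows downward; lengths in m; the calibration is good to about 2 mm. A picture is of the moment at which its call begins. camera_model takes no time and is no camera call.
A pose or a line that the arm cannot do raises r.PlanningError and nothing moves.
- r.finish_job(): hands the job in; it is judged then, once.
The state is a dict: "time_s": time; "joint_positions": joint angles; "dq": joint speeds; "tau": joint torques, N m; "eef_pos": TCP position; "eef_rot": TCP orientation; "contact_force": force on the tool from outside, world axes, zero at the start; "torque": the same for the moment, N m; "grip_width": finger opening in m; "grip_force": force on a finger pad.
Only numpy, scipy, OpenCV 4.12 (cv2) and the standard library are available. Lean on these libraries where they do the work, as an engineer would, in place of code of your own. Each camera call takes 0.05 s, during which the arm holds its last target. There are 200 camera calls.

## Working session

There is one attempt and no reset: what is moved stays moved. The work goes in short steps, each a Python script; the robot and the scene stay as the last script left them, time stands still between calls to the robot, and variables do not carry over. Pictures are saved under pics/ and viewed, at most 10 in all, crops included, and the job is handed in when it is done.

```bash
mkdir -p pics
python3 - <<'E'
from workcell import r, optics
import cv2, numpy as np
for n in ("scene","top"):
    im,d=optics.get_image(n); cv2.imwrite(f"pics/{n}0.png",im[...,::-1]); np.savez(f"{n}0.npz",im=im,d=d)
    m=optics.camera_model(n); print(n,{k:np.round(v,3).tolist() for k,v in m.items()}, (d>0).mean())
s=r.read_state(); print(s["eef_pos"],s["eef_rot"],s["time_s"])
E
```

```text
scene {'K': [[387.779, 0.0, 317.807], [0.0, 387.779, 201.887], [0.0, 0.0, 1.0]], 'R': [[-0.736, 0.677, 0.007], [0.473, 0.522, -0.71], [-0.484, -0.519, -0.705]], 't': [0.456, -0.173, 1.536]} 0.9922421875
top {'K': [[472.087, 0.0, 320.171], [0.0, 472.087, 197.531], [0.0, 0.0, 1.0]], 'R': [[0.002, -1.0, -0.002], [-0.995, -0.002, -0.098], [0.098, 0.002, -0.995]], 't': [-0.039, 0.591, 1.848]} 0.996125
[ 0.11496597 -0.5119347   0.25570419] [ 9.93914976e-01  1.10147825e-01  3.04544679e-05 -6.89901641e-04] 0.1
```

View pics/scene0.png

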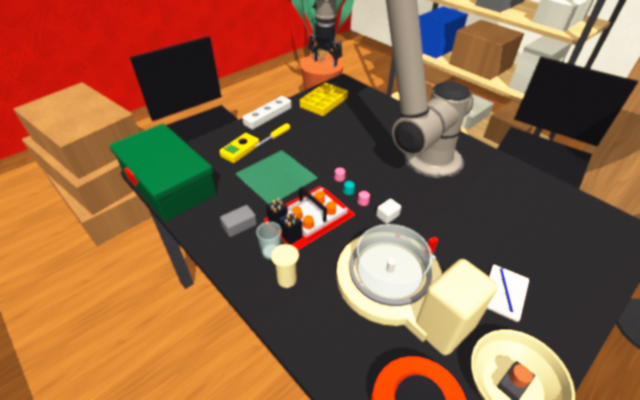

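View pics/top0.png

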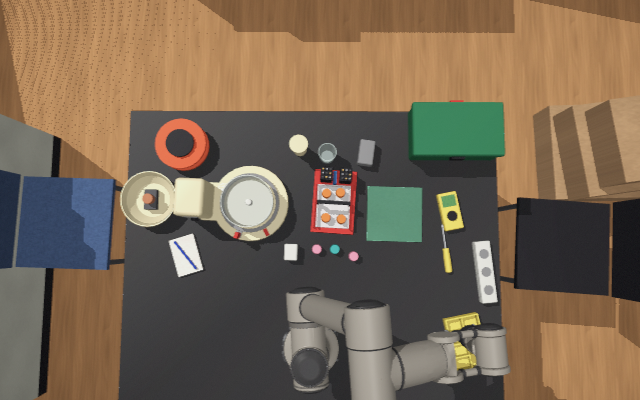

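The top view shows the tray in the red cradle at (334,203), with four orange chunks at (326,193), (341,193), (326,217) and (341,218). The mat is at (394,214) and the bowl at (249,202). Two red spots near the ring, at (237,235) and (266,233), are the tab and the locked mark; I still have to tell them apart.
Look-alikes are pink (317,249) and (354,257), turquoise (335,249), an orange item in the far bowl (149,199), and the orange ring (182,145). I choose the tray with the four orange chunks in the red cradle and check it in one close crop.

```bash
cat > h.py <<'E'
import numpy as np, cv2
from workcell import r, optics, command_gripper
def pts(n,d):  # world point per pixel, from depth
    m=optics.camera_model(n); K,R,t=(np.array(m[k]) for k in "KRt")
    v,u=np.mgrid[:400,:640]; c=np.stack([(u-K[0,2])/K[0,0]*d,(v-K[1,2])/K[1,1]*d,d],-1)
    return (c-t)@R
def ray(n,u,v,z):
    m=optics.camera_model(n); K,R,t=(np.array(m[k]) for k in "KRt")
    c=-R.T@t; w=R.T@np.linalg.solve(K,[u,v,1.]); return c+w*(z-c[2])/w[2]
E
python3 - <<'E'
from h import *
a=np.load("top0.npz"); im,d=a["im"],a["d"]; P=pts("top",d); hsv=cv2.cvtColor(im,cv2.COLOR_RGB2HSV)
s=np.load("scene0.npz"); ims=s["im"]
A=cv2.resize(im[155:255,205:365],(800,500),interpolation=cv2.INTER_CUBIC)
cv2.imwrite("pics/c1.png",A[...,::-1])
B=cv2.resize(ims[170:330,245:445],(750,600),interpolation=cv2.INTER_CUBIC)
cv2.imwrite("pics/c2.png",B[...,::-1])
def rep(name,mask,n,im,P,minA=6):
    k,l,st,c=cv2.connectedComponentsWithStats(mask.astype(np.uint8))
    for i in range(1,k):
        if st[i,4]>=minA:
            q=P[l==i]; print(name,n,st[i,4],c[i].round(1),np.median(q,0).round(3),"z",np.percentile(q[:,2],[5,95]).round(3),cv2.minAreaRect(q[:,:2].astype(np.float32)))
H,S,V=hsv[...,0],hsv[...,1],hsv[...,2]
roi=np.zeros(H.shape,bool); roi[150:265,205:430]=1
rep("mat",roi&(H>60)&(H<90)&(S>80)&(V>60),"top",im,P,500)
rep("orange",roi&(H>=8)&(H<20)&(S>150)&(V>120),"top",im,P)
rep("red",roi&((H<7)|(H>174))&(S>150)&(V>90),"top",im,P)
rep("blue",roi&(H>100)&(H<130)&(S>120)&(V>60),"top",im,P,4)
hs=cv2.cvtColor(ims,cv2.COLOR_RGB2HSV);Ps=pts("scene",s["d"]);H,S,V=hs[...,0],hs[...,1],hs[...,2]
roi=np.zeros(H.shape,bool); roi[170:330,240:445]=1
rep("red",roi&((H<7)|(H>174))&(S>150)&(V>90),"sc",ims,Ps)
rep("orange",roi&(H>=8)&(H<20)&(S>150)&(V>120),"sc",ims,Ps)
rep("blue",roi&(H>100)&(H<130)&(S>120)&(V>60),"sc",ims,Ps,3)
m=(P[...,2]>.112)&(P[...,2]<.135)&(np.arange(640)[None]>215)&(np.arange(640)[None]<290)&(np.arange(400)[:,None]<250)&(np.arange(400)[:,None]>160)
rep("rim",m,"top",im,P)
m=(P[...,2]>.07)&(P[...,2]<.105)&(np.arange(640)[None]>310)&(np.arange(640)[None]<358)&(np.arange(400)[:,None]<235)&(np.arange(400)[:,None]>160)
rep("hoop/racks",m,"top",im,P)
m=(P[...,2]>.025)&(P[...,2]<.045)&(np.arange(640)[None]>205)&(np.arange(640)[None]<300)&(np.arange(400)[:,None]<245)&(np.arange(400)[:,None]>150)
q=P[m]; print("platform",m.sum(),cv2.minEnclosingCircle(q[:,:2].astype(np.float32)))
E
```

```text
mat top 2958 [394.2 213.9] [ 0.528 -0.335  0.004] z [-0.004  0.012] ((0.5278486013412476, -0.24291308224201202), (0.22729086875915527, 0.40975189208984375), 1.7420954704284668)
orange top 57 [326.  193.1] [ 0.608 -0.061  0.044] z [0.032 0.051] ((0.5158340334892273, -0.0593426488339901), (0.03170880302786827, 0.2162054181098938), 88.99079132080078)
orange top 59 [339.7 192.3] [ 0.612 -0.116  0.043] z [0.033 0.051] ((0.6123424768447876, -0.11426863074302673), (0.02785022370517254, 0.03228432312607765), 89.08458709716797)
orange top 55 [325.3 217.4] [ 0.513 -0.057  0.044] z [0.036 0.051] ((0.5113023519515991, -0.058944933116436005), (0.027797600254416466, 0.02780412882566452), 88.78313446044922)
orange top 57 [340.6 218.8] [ 0.505 -0.12   0.043] z [0.035 0.05 ] ((0.5055027604103088, -0.11827526986598969), (0.03107725828886032, 0.02775353379547596), 1.2861227989196777)
red top 25 [206.  153.2] [0.773 0.424 0.01 ] z [0.001 0.02 ] ((0.7700045704841614, 0.4248846471309662), (0.009748652577400208, 0.034131959080696106), 83.56959533691406)
red top 805 [334.4 204.2] [ 0.562 -0.106  0.008] z [-
[... 4191 characters left out ...]
748499751091003), (0.0465015284717083, 0.05199781060218811), 88.90696716308594)
hoop/racks top 17 [334.9 174.1] [ 0.679 -0.096  0.075] z [0.071 0.08 ] ((0.6786284446716309, -0.09556787461042404), (0.008048251271247864, 0.024439776316285133), 89.84957122802734)
hoop/racks top 12 [334.7 180.8] [ 0.652 -0.094  0.074] z [0.07  0.079] ((0.6521251797676086, -0.09369996935129166), (0.01560438796877861, 0.011780758388340473), 0.5456827282905579)
hoop/racks top 132 [333.5 202. ] [ 0.568 -0.089  0.09 ] z [0.083 0.098] ((0.5684327483177185, -0.08977747708559036), (0.12853045761585236, 0.01446685940027237), 87.18311309814453)
platform 3082 ((0.5912136435508728, 0.19942322373390198), 0.23080745339393616)
```

View pics/c1.png

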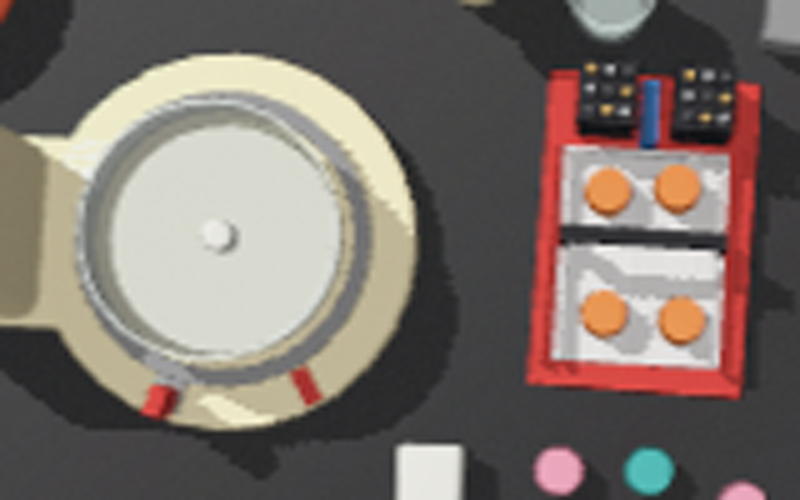

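View pics/c2.png

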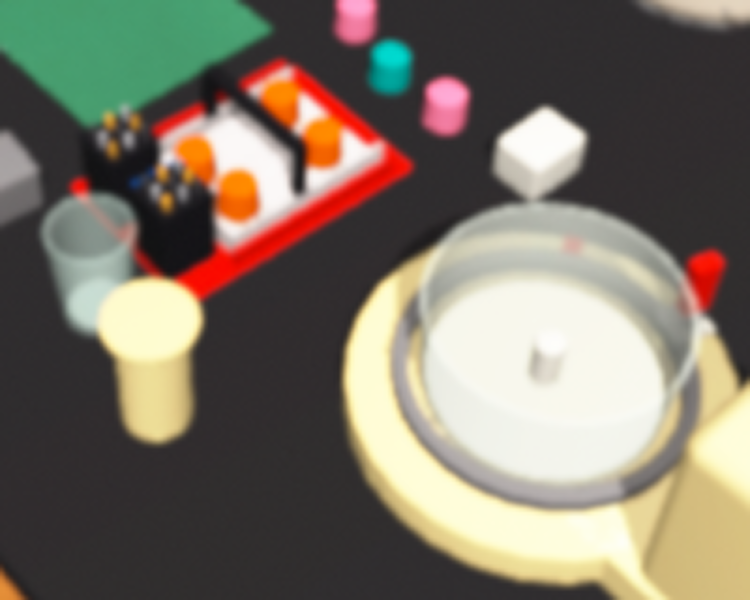

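The crop confirms the choice. The tray with four orange chunks sits in the red cradle, with the black hoop and with the blue handle between the racks at crop (650,112). The upright red tab, z≈0.10, is at (237,235), and the flat red lock mark, z≈0.036, is at (266,232). Next come refined rays and a feasibility check.

```bash
cat >> h.py <<'E'
from scipy.spatial.transform import Rotation as Ro
def q_of(psi,al):
    """tool closes across tray y; tray nose heading psi; tool z tilted al from down toward the nose"""
    h=np.array([np.cos(psi),np.sin(psi),0]); k=np.array([0,0,1.])
    z=-k*np.cos(al)+h*np.sin(al); y=np.cross(k,h); return np.stack([np.cross(y,z),y,z],1)
def quat(M,flip=False):
    M=M@np.diag([-1,-1,1]) if flip else M
    return Ro.from_matrix(M).as_quat()
E
python3 - <<'E'
from h import *
a=np.load("top0.npz"); im,d=a["im"],a["d"]; P=pts("top",d); hsv=cv2.cvtColor(im,cv2.COLOR_RGB2HSV)
H,S,V=[hsv[...,i].astype(int) for i in range(3)]
vv,uu=np.mgrid[:400,:640]
def cent(m): return uu[m].mean(),vv[m].mean()
m=(H>60)&(H<90)&(S>80)&(V>60)&(uu>362)&(uu<430)&(vv>175)&(vv<250)
c=cv2.minAreaRect(np.stack([uu[m],vv[m]],1).astype(np.float32)); print("matpx",c,"mat",ray("top",*c[0],.003), ray("top",*cent(m),.003))
red=((H<7)|(H>174))&(S>150)&(V>90)
m=red&(abs(uu-236)<10)&(abs(vv-235)<8)&(P[...,2]>.095); print("tabtop",m.sum(),ray("top",*cent(m),.108))
m=red&(abs(uu-266)<8)&(abs(vv-232)<8); print("mark",ray("top",*cent(m),.036))
# hoop line
m=(V<70)&(abs(uu-334)<17)&(abs(vv-202)<5)&(P[...,2]>.075)
q=np.array([ray("top",u,v,.09) for u,v in zip(uu[m],vv[m])]); print("hoop",m.sum(),cv2.minAreaRect(q[:,:2].astype(np.float32)),q.mean(0), "slope dx/dy",np.polyfit(q[:,1],q[:,0],1))
m=(H>100)&(H<130)&(S>120)&(V>60)&(abs(uu-334)<6)&(abs(vv-177)<9)
q=np.array([ray("top",u,v,.071) for u,v in zip(uu[m],vv[m])]); print("handle",q.mean(0),np.polyfit(q[:,0],q[:,1],1)[0],np.ptp(q,axis=0))
# rails: outer red edges at left/right for yaw
L=[];Rr=[]
for v in range(182,228):
    us=np.where(red[v,300:365])[0]+300
    L.append(ray("top",us.min()-.5,v,.024)[:2]); Rr.append(ray("top",us.max()+.5,v,.024)[:2])
L,Rr=np.array(L),np.array(Rr); print("rails dy/dx",np.polyfit(L[:,0],L[:,1],1),np.polyfit(Rr[:,0],Rr[:,1],1))
# spindle for bowl axis
m=(V>200)&(S<40)&(abs(uu-249)<4)&(abs(vv-202)<4); 
g=P[...,2]; m2=(abs(uu-249)<6)&(abs(vv-202)<6)&(g>.07); print("spindle",m2.sum(),cent(m2),ray("top",*cent(m2),.085))
m=(g>.114)&(g<.135)&(uu>215)&(uu<290)&(vv>160)&(vv<250)
q=np.array([ray("top",u,v,.125) for u,v in zip(uu[m],vv[m])]);print("rim",cv2.minEnclosingCircle(q[:,:2].astype(np.float32)))
E
```

```text
matpx ((394.0, 213.5), (55.0, 54.0), 90.0) mat [ 0.52994417 -0.33451328  0.003     ] [ 0.5283182  -0.33536187  0.003     ]
tabtop 24 [0.44064103 0.27976267 0.108     ]
mark [0.45395661 0.17592208 0.036     ]
hoop 89 ((0.5678355693817139, -0.08922062069177628), (0.1195811927318573, 0.011872555129230022), 87.81078338623047) [ 0.56748907 -0.08849948  0.09      ] slope dx/dy [0.05448966 0.57231138]
handle [ 0.66717642 -0.09409795  0.071     ] -0.05614356952406005 [0.05120095 0.01174982 0.        ]
rails dy/dx [-0.07104845  0.03429829] [-0.07201134 -0.13489702]
spindle 32 (np.float64(248.5), np.float64(201.5)) [0.56989132 0.23820811 0.085     ]
rim ((0.5574981570243835, 0.24301865696907043), 0.1129036620259285)
```

```bash
cat >> h.py <<'E'
MAT=np.array([.529,-.335]); HOOP=np.array([.5678,-.0890]); PSI0=np.pi-.06; BOWL=np.array([.570,.239])
def hoop_pose(org,psi,zu,flip):   # org: tray origin xy, zu: underside height
    h=np.array([np.cos(psi),np.sin(psi)]); p=np.r_[org-.010*h, zu+.078+.006]
    return p,quat(q_of(psi-np.pi/2,0),flip)
def handle_pose(nose,psi,th,al,flip=False,dz=0): # nose: world point of tray nose; th nose-down pitch; al tool tilt at grasp rel. tray
    h=np.array([np.cos(psi),np.sin(psi),0]); k=np.array([0,0,1.])
    X=h*np.cos(th)-k*np.sin(th); Z=k*np.cos(th)+h*np.sin(th)
    g=nose-.197*X+(.045-.004+dz)*Z; M=q_of(psi,al-th)
    return g-.006*M[:,2], quat(M,flip)
E
python3 - <<'E'
from h import *
org0=HOOP+.01*np.array([np.cos(PSI0),np.sin(PSI0)])
f=lambda s: None if s is None else np.round(s,2).tolist()
for fl in (0,1):
    print("pick",fl,f(r.solve_ik(*hoop_pose(org0,PSI0,.006,fl))))
    for ps in (0,-.3,-.565): print(" place",ps,f(r.solve_ik(*hoop_pose(MAT,ps,.003,fl))))
for ps in (0,-.3,-.565):
  for al in (.5,.8,1.1):
    h=np.array([np.cos(ps),np.sin(ps),0])
    for fl in (0,1): print("grasp",ps,al,fl,f(r.solve_ik(*handle_pose(np.r_[MAT,.007]+.085*h,ps,0,al,fl))))
for pb in (0.,.2,.4):
  h=np.array([np.cos(pb),np.sin(pb),0])
  for al in (.5,.8,1.1):
   for fl in (0,1):
    nose=np.r_[BOWL,.145]-.04*h
    print("pour",pb,al,fl,[f(r.solve_ik(*handle_pose(nose,pb,t,al,fl))) for t in (0,.6,1.1)])
E
```

```text
pick 0 [-0.29, 0.61, 1.59, -0.0, 0.95, 2.91]
 place 0 [-0.7, 0.68, 1.46, -0.0, 1.01, -0.7]
 place -0.3 [-0.69, 0.67, 1.46, -0.0, 1.01, -0.39]
 place -0.565 [-0.69, 0.67, 1.46, -0.0, 1.0, -0.12]
pick 1 [-0.29, 0.61, 1.59, -0.0, 0.95, -0.23]
 place 0 [-0.7, 0.68, 1.46, -0.0, 1.01, 2.44]
 place -0.3 [-0.69, 0.67, 1.46, -0.0, 1.01, 2.75]
 place -0.565 [-0.69, 0.67, 1.46, -0.0, 1.0, 3.02]
grasp 0 0.5 0 [-1.06, 0.55, 2.03, 1.01, 0.52, 2.77]
grasp 0 0.5 1 [-1.06, 0.55, 2.03, 1.01, 0.52, -0.37]
grasp 0 0.8 0 [-1.22, 0.65, 2.16, 1.58, 0.74, 2.05]
grasp 0 0.8 1 [-1.22, 0.65, 2.16, 1.58, 0.74, -1.1]
grasp 0 1.1 0 [-1.35, 0.83, 2.22, 1.75, 1.08, 1.67]
grasp 0 1.1 1 [-1.35, 0.83, 2.22, 1.75, 1.08, -1.47]
grasp -0.3 0.5 0 [-0.93, 0.51, 2.15, 1.36, 0.29, 2.79]
grasp -0.3 0.5 1 [-0.93, 0.51, 2.15, 1.36, 0.29, -0.35]
grasp -0.3 0.8 0 [-1.06, 0.62, 2.34, 2.23, 0.68, 1.77]
grasp -0.3 0.8 1 [-1.06, 0.62, 2.34, 2.23, 0.68, -1.37]
grasp -0.3 1.1 0 [-1.19, 0.88, 2.45, 2.31, 1.23, 1.41]
grasp -0.3 1.1 1 [-1.19, 0.88, 2.45, 2.31, 1.23, -1.73]
grasp -0.565 0.5 0 None
grasp -0.565 0.5 1 None
grasp -0.565 0.8 0
[... 1556 characters left out ...]
06, 2.34, 0.4, 0.41, -2.24], [0.23, 0.21, 1.6, -0.02, 1.43, -1.74], [0.29, 0.65, 0.91, -0.08, 2.18, -1.71]]
pour 0.4 0.5 1 [[0.07, -0.06, 2.34, 0.4, 0.41, 0.9], [0.23, 0.21, 1.6, -0.02, 1.43, 1.41], [0.29, 0.65, 0.91, -0.08, 2.18, 1.43]]
pour 0.4 0.8 0 [[-0.08, -0.06, 2.59, 1.92, 0.36, 2.43], [0.19, 0.04, 1.81, 0.05, 1.09, -1.8], [0.27, 0.47, 1.12, -0.04, 1.85, -1.7]]
pour 0.4 0.8 1 [[-0.08, -0.06, 2.59, 1.92, 0.36, -0.72], [0.19, 0.04, 1.81, 0.05, 1.09, 1.35], [0.27, 0.47, 1.12, -0.04, 1.85, 1.44]]
pour 0.4 1.1 0 [None, [0.13, -0.1, 2.03, 0.19, 0.73, -1.95], [0.25, 0.29, 1.36, -0.0, 1.5, -1.72]]
pour 0.4 1.1 1 [None, [0.13, -0.1, 2.03, 0.19, 0.73, 1.19], [0.25, 0.29, 1.36, -0.0, 1.5, 1.42]]
```

Run:
```python
from h import *
f=lambda s: None if s is None else np.round(s,2).tolist()
for ps in (0,-.3,.8,1.57):
  for al in (0,.2,.4):
    h=np.array([np.cos(ps),np.sin(ps),0])
    print("grasp",ps,al,[f(r.solve_ik(*handle_pose(np.r_[MAT,.007+z]+.085*h,ps,0,al,1))) for z in (0,.17)])
for pb in (0.2,.8,1.2,1.57):
  h=np.array([np.cos(pb),np.sin(pb),0])
  for al in (0,.2,.4):
    nose=np.r_[BOWL,.14]-.04*h
    print("pour",pb,al,[f(r.solve_ik(*handle_pose(nose,pb,t,al,1))) for t in (0,.6,1.1)])
```

```text
grasp 0 0 [[-0.82, 0.61, 1.73, -0.0, 0.8, 0.75], [-0.82, 0.39, 1.55, -0.0, 1.21, 0.75]]
grasp 0 0.2 [[-0.91, 0.56, 1.86, 0.27, 0.62, 0.45], [-0.91, 0.32, 1.68, 0.18, 1.03, 0.58]]
grasp 0 0.4 [[-1.01, 0.55, 1.98, 0.74, 0.51, -0.07], [-1.01, 0.27, 1.8, 0.43, 0.9, 0.32]]
grasp -0.3 0 [[-0.77, 0.58, 1.78, -0.0, 0.78, 1.1], [-0.77, 0.36, 1.59, -0.0, 1.19, 1.1]]
grasp -0.3 0.2 [[-0.83, 0.53, 1.93, 0.2, 0.52, 0.88], [-0.83, 0.27, 1.74, 0.12, 0.96, 0.98]]
grasp -0.3 0.4 [[-0.9, 0.5, 2.08, 0.8, 0.31, 0.23], [-0.9, 0.2, 1.9, 0.33, 0.74, 0.76]]
grasp 0.8 0 [[-0.87, 0.71, 1.5, -0.0, 0.93, -0.1], [-0.87, 0.53, 1.32, -0.0, 1.3, -0.1]]
grasp 0.8 0.2 [[-0.96, 0.72, 1.5, 0.24, 0.98, -0.33], [-0.96, 0.54, 1.32, 0.2, 1.33, -0.25]]
grasp 0.8 0.4 [[-1.05, 0.76, 1.48, 0.44, 1.06, -0.53], [-1.05, 0.56, 1.32, 0.39, 1.39, -0.38]]
grasp 1.57 0 [[-0.81, 0.84, 1.23, -0.0, 1.08, -0.81], [-0.81, 0.68, 1.04, -0.0, 1.42, -0.81]]
grasp 1.57 0.2 [[-0.87, 0.91, 1.08, 0.13, 1.31, -0.91], [-0.87, 0.77, 0.88, 0.13, 1.64, -0.87]]
grasp 1.57 0.4 [[-0.91, 1.01, 0.92, 0.24, 1.54, -0.96], [-0.91, 0.88, 0.72, 0.25, 1.86, -0.88
[... 837 characters left out ...]
48, 1.69, 0.66], [0.46, 0.83, 0.88, -0.84, 2.2, 0.6]]
pour 1.2 0.2 [[-0.24, 0.31, 1.8, 0.23, 1.02, 0.01], [0.18, 0.43, 1.36, -0.34, 1.57, 0.59], [0.43, 0.74, 0.91, -0.69, 2.1, 0.63]]
pour 1.2 0.4 [[-0.37, 0.32, 1.85, 0.47, 1.03, -0.26], [0.09, 0.35, 1.43, -0.18, 1.45, 0.49], [0.39, 0.65, 0.97, -0.54, 1.99, 0.66]]
pour 1.57 0 [[-0.13, 0.48, 1.5, -0.0, 1.16, -0.13], [0.25, 0.52, 1.29, -0.58, 1.51, 0.34], [0.51, 0.73, 1.07, -0.96, 1.9, 0.46]]
pour 1.57 0.2 [[-0.23, 0.5, 1.5, 0.21, 1.2, -0.31], [0.17, 0.47, 1.3, -0.4, 1.46, 0.23], [0.47, 0.66, 1.06, -0.81, 1.83, 0.43]]
pour 1.57 0.4 [[-0.33, 0.53, 1.5, 0.4, 1.28, -0.47], [0.07, 0.43, 1.31, -0.2, 1.42, 0.11], [0.42, 0.6, 1.07, -0.64, 1.76, 0.39]]
```

```bash
cat > s1.py <<'E'
from h import *
org0=HOOP+.01*np.array([np.cos(PSI0),np.sin(PSI0)])
p,q=hoop_pose(org0,PSI0,.006,1); up=np.array([0,0,.15])
r.reach(p+up,q)
r.move_straight(p,q,speed=.15,max_force=15)
command_gripper(.0,80); s=r.read_state(); print("grip",s["grip_width"],s["grip_force"],s["eef_pos"],p,s["time_s"])
r.move_straight(p+[0,0,.135],speed=.1); s=r.read_state(); print(s["grip_width"],s["contact_force"].round(2),s["time_s"])
PS=np.pi/2
pm,qm=hoop_pose((org0+MAT)/2,(PSI0+PS)/2,.14,1)
pe,qe=hoop_pose(MAT,PS,.14,1)
r.move_straight(pm,qm,speed=.09); r.move_straight(pe,qe,speed=.09)
pd,_=hoop_pose(MAT,PS,.006,1); r.move_straight(pd,qe,speed=.12)
pd[2]-=.008; print("touch",r.move_straight(pd,qe,speed=.03,max_force=3)); s=r.read_state(); print(s["eef_pos"],s["contact_force"],s["grip_width"])
command_gripper(.05); r.move_straight(s["eef_pos"]+[0,0,.14],speed=.25)
im,d=optics.get_image("top"); np.savez("top1.npz",im=im,d=d)
cv2.imwrite("pics/t1.png",cv2.resize(im[130:280,290:490],(800,600),interpolation=cv2.INTER_CUBIC)[...,::-1]); print(r.read_state()["time_s"])
E
python3 s1.py
```

```text
grip 0.012431930970398625 78.68554472923279 [ 0.56775346 -0.08898787  0.09029026] [ 0.5678 -0.089   0.09  ] 4.125
0.012475667158838499 [ 1.09  0.04 -4.14] 5.625
touch True
[ 0.52974092 -0.34564492  0.0873263 ] [-0.82381422  1.1189271   4.53544812] 0.012507344541163503
11.525
```

View pics/t1.png

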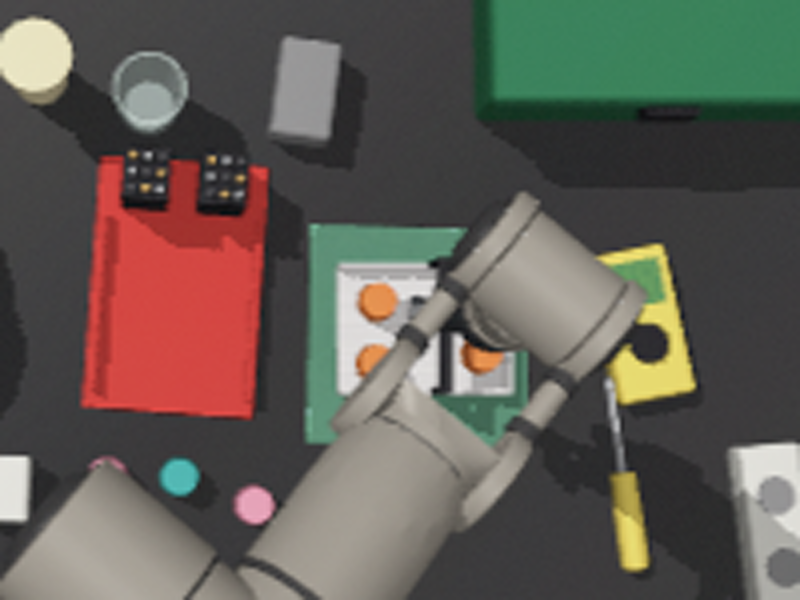

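The top view shows the cradle empty at crop (175,290). The tray stands on the mat at crop (427,330) with its nose to the left and the chunks still standing in it; the mat's centre is about (418,334). Next I take the handle, lift, and carry the tray to the bowl.

```bash
cat > s2.py <<'E'
from h import *
PS=np.pi/2; AL=.3; N0=np.r_[MAT+[0,.0845],.007]
p,q=handle_pose(N0,PS,0,AL,1); z=Ro.from_quat(q).as_matrix()[:,2]
command_gripper(.06)
r.reach(p-.12*z,q)
im,d=optics.get_image("scene"); cv2.imwrite("pics/s2.png",cv2.resize(im[110:270,200:400],(750,600),interpolation=cv2.INTER_CUBIC)[...,::-1])
print("blocked",r.move_straight(p,q,speed=.12,max_force=12))
command_gripper(0,110); s=r.read_state(); print("grip",s["grip_width"],s["grip_force"],s["contact_force"].round(1),s["eef_pos"]-p)
b=s["contact_force"]
p1,_=handle_pose(N0+[0,0,.15],PS,0,AL,1); r.move_straight(p1,q,speed=.09); s=r.read_state(); print(s["grip_width"],(s["contact_force"]-b).round(1),s["torque"].round(2),s["time_s"])
PB=1.4; h=np.array([np.cos(PB),np.sin(PB),0]); N1=np.r_[BOWL,.155]-.04*h
p2,q2=handle_pose(N1,PB,0,AL,1); r.move_straight(p2,q2,speed=.14)
im,d=optics.get_image("scene"); np.savez("scene3.npz",im=im,d=d); cv2.imwrite("pics/s3.png",cv2.resize(im[120:320,250:500],(750,600),interpolation=cv2.INTER_CUBIC)[...,::-1])
print([None if (x:=r.solve_ik(*handle_pose(N1,PB,t,AL,1))) is None else x.round(2) for t in (.3,.6,.9,1.15)],r.read_state()["time_s"])
E
python3 s2.py
```

```text
blocked False
grip 0.0129484652212704 107.5263261795044 [ 0.5 -0.2  3.2] [ 0.00030052 -0.00034455  0.00070101]
0.012932978860403125 [-0.2  0.8 -7.4] [-0.76 -0.02 -0.02] 16.875
[array([-0.09,  0.36,  1.5 , -0.  ,  1.29,  0.08]), array([ 0.13,  0.41,  1.32, -0.29,  1.51,  0.33]), array([ 0.32,  0.54,  1.12, -0.53,  1.77,  0.47]), array([ 0.45,  0.69,  0.94, -0.73,  1.98,  0.49])] 20.3083
```

View pics/s3.png

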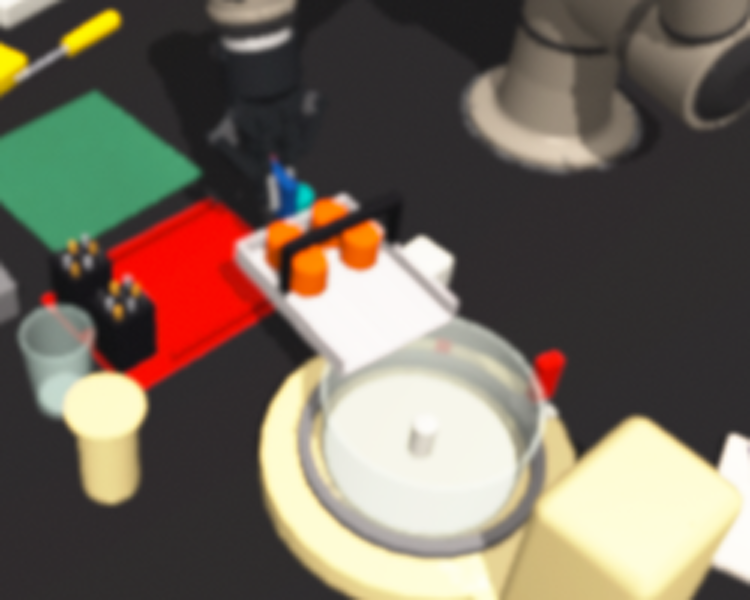

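The tray is held level over the bowl. All four chunks are in it, slid toward the rear, at crop (285,243), (328,218), (308,272) and (360,245). The nose edge runs from (343,370) to (455,302) in the crop. I compare that with the planned nose position before tipping.

Run:
```python
from h import *
for c in ((343,370),(455,302),(399,337)):
    print(ray("scene",250+c[0]/3,120+c[1]/3,.155))
P=pts("scene",np.load("scene3.npz")["d"])
for u,v in ((380,225),(370,222),(372,228),(350,215)): print(P[v,u].round(3))
h=np.array([np.cos(1.4),np.sin(1.4)]); print("plan",BOWL-.04*h)
```

```text
[0.6246448  0.18702209 0.155     ]
[0.48691508 0.20214651 0.155     ]
[0.55860943 0.19515739 0.155     ]
[0.544 0.172 0.154]
[0.556 0.145 0.154]
[0.568 0.164 0.154]
[0.589 0.099 0.17 ]
plan [0.56320131 0.19958201]
```

```bash
cat > s3.py <<'E'
from h import *
AL=.3;PB=1.4; h=np.array([np.cos(PB),np.sin(PB),0]); N1=np.r_[BOWL,.150]-.045*h
for t in (.25,.5,.7,.9,1.1): r.move_straight(*handle_pose(N1,PB,t,AL,1),speed=.09)
r.hold(.4); s=r.read_state(); print(s["contact_force"].round(1),s["grip_width"],s["time_s"])
im,d=optics.get_image("scene"); np.savez("scene4.npz",im=im,d=d); cv2.imwrite("pics/s4.png",cv2.resize(im[120:320,250:500],(750,600),interpolation=cv2.INTER_CUBIC)[...,::-1])
E
python3 s3.py
```

```text
[-0.8  0.4 -2.8] 0.012908656742041395 23.8667
```

View pics/s4.png

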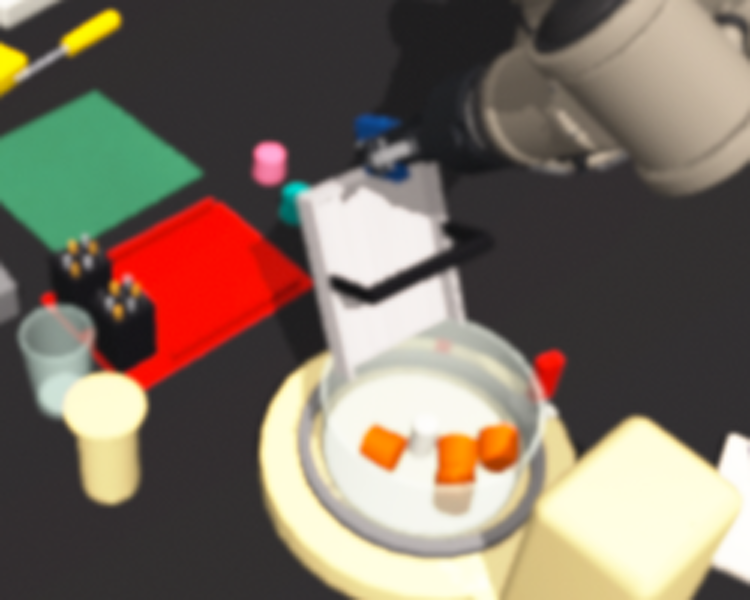

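Three orange chunks in the bowl are plain, at crop (383,447), (455,455) and (497,447). A fourth patch at (453,497) is seen through the glass wall. The tray looks empty, and the 1.4 N load drop equals four chunks. I put the tray back and then check the bowl.

```bash
cat > s4.py <<'E'
from h import *
AL=.3;PB=1.4;PS=np.pi/2; h=np.array([np.cos(PB),np.sin(PB),0]); N1=np.r_[BOWL,.150]-.045*h; N0=np.r_[MAT+[0,.0845],.007]
r.move_straight(*handle_pose(N1+[0,-.02,.06],PB,.6,AL,1),speed=.18)
r.move_straight(*handle_pose(N1+[0,-.06,.05],PB,0,AL,1),speed=.18)
r.move_straight(*handle_pose(N0+[0,0,.15],PS,0,AL,1),speed=.22)
r.move_straight(*handle_pose(N0+[0,0,.008],PS,0,AL,1),speed=.13)
print("touch",r.move_straight(*handle_pose(N0+[0,0,-.006],PS,0,AL,1),speed=.03,max_force=4))
s=r.read_state(); print(s["eef_pos"],s["contact_force"].round(1))
command_gripper(.05); p=s["eef_pos"]; z=Ro.from_quat(s["eef_rot"]).as_matrix()[:,2]
r.move_straight(p-.12*z,speed=.25); 
r.movej([0.0,.2,1.5,0,1.3,0.5]); print(r.read_state()["time_s"])
im,d=optics.get_image("top"); np.savez("top5.npz",im=im,d=d)
cv2.imwrite("pics/t5.png",cv2.resize(im[140:290,200:450],(800,480),interpolation=cv2.INTER_CUBIC)[...,::-1])
im,d=optics.get_image("scene"); np.savez("scene5.npz",im=im,d=d)
E
python3 s4.py
```

```text
touch True
[ 0.52935034 -0.44970838  0.05440428] [0.3 0.9 5.6]
32.3667
```

View pics/t5.png

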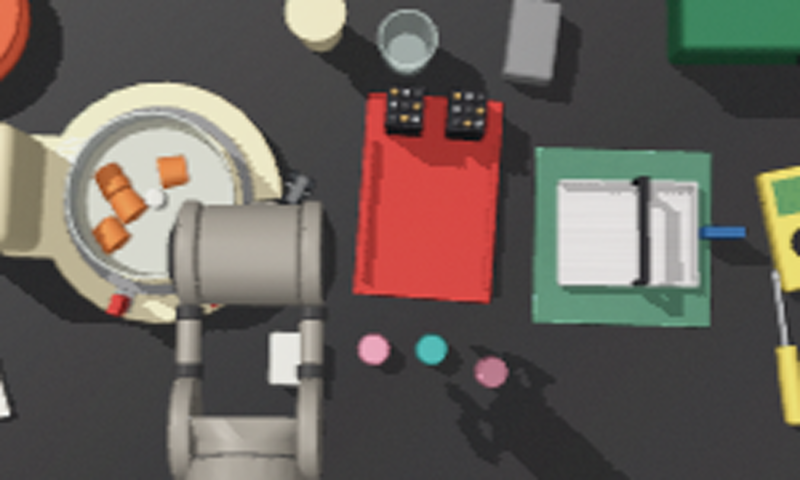

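The crop shows all four chunks in the bowl at (113,180), (128,203), (172,170) and (112,235). The empty tray is on the mat, centre about (627,233) against the mat's (622,237), and released. The tab is at (118,303). Now the ring.

```bash
cat > s5.py <<'E'
from h import *
T=np.array([.4406,.2798]); C=np.array([.570,.2385]); f0=np.arctan2(*(T-C)[::-1]); R=np.hypot(*(T-C)); print("R",R,"phi",np.degrees(f0))
def pose(f,z,fl): return np.r_[C+R*np.array([np.cos(f),np.sin(f)]),z],quat(q_of(f,0),fl)
ok=[fl for fl in (0,1) if all((x:=r.solve_ik(*pose(f0+a,.105,fl))) is not None and abs(x[5])<2.9 for a in (0,.45,.95))]
js=[[r.solve_ik(*pose(f0+a,.105,fl))[5].round(2) for a in (0,.95)] for fl in ok]; print(ok,js); fl=ok[int(np.argmin(np.abs(js).max(1)))]
command_gripper(.05)
r.reach(*pose(f0,.24,fl))
print("blocked",r.move_straight(pose(f0,.105,fl)[0],speed=.15,max_force=10))
command_gripper(0,35); s=r.read_state(); print("grip",s["grip_width"],s["contact_force"].round(1))
for a in np.r_[np.arange(.12,.85,.12),np.arange(.88,1.06,.04)]:
    hit=r.move_straight(*pose(f0+a,.105,fl),speed=.08 if a<.8 else .04,max_force=14)
    s=r.read_state(); print(round(a,2),hit,s["contact_force"].round(1),s["eef_pos"].round(4))
    if hit: break
d=s["eef_pos"][:2]-C; print("final phi",np.degrees(np.arctan2(d[1],d[0])),s["time_s"])
E
python3 s5.py
```

```text
R 0.13583096112447998 phi 162.29871721633916
[0, 1] [[np.float64(2.3), np.float64(1.1)], [np.float64(-0.84), np.float64(-2.04)]]
blocked False
grip 0.01334951096915185 [0.4 1.9 6.3]
0.12 False [1.5 2.2 6.6] [0.4375 0.2644 0.1058]
0.24 False [4.6 3.  5.6] [0.436  0.2485 0.1058]
0.36 False [6.7 4.4 5.2] [0.4365 0.2324 0.1059]
0.48 False [8.2 5.4 1.9] [0.4389 0.2165 0.1059]
0.6 False [9.8 7.7 1.6] [0.4433 0.201  0.1059]
0.72 False [11.8 10.4 -2.1] [0.4495 0.1862 0.1059]
0.84 True [0. 7. 3.] [0.453  0.1796 0.1059]
final phi -153.26423239757727 37.7833
```

```bash
cat > s6.py <<'E'
from h import *
C=np.array([.570,.2385]); s=r.read_state(); p=s["eef_pos"]; d=p[:2]-C; f=np.arctan2(d[1],d[0])%(2*np.pi); R=np.hypot(*d); print(np.degrees(f),R)
q0=Ro.from_quat(s["eef_rot"]); prev=0
for a in np.arange(.03,.25,.03):
    Rr=R-.02*a; g=f+a
    hit=r.move_straight(np.r_[C+Rr*np.array([np.cos(g),np.sin(g)]),p[2]],(Ro.from_euler("z",a)*q0).as_quat(),speed=.03,max_force=15)
    s=r.read_state(); F=s["contact_force"][:2]; t=np.array([-np.sin(g),np.cos(g)]); n=np.array([np.cos(g),np.sin(g)])
    print(round(np.degrees(g),1),hit,"tan",round(F@t,1),"rad",round(F@n,1),s["eef_pos"].round(4))
    if hit or F@t<-16: break
np.savez("scene6.npz",im=(x:=optics.get_image("scene"))[0],d=x[1]); im=x[0]
cv2.imwrite("pics/s6.png",cv2.resize(im[210:320,330:470],(760,600),interpolation=cv2.INTER_CUBIC)[...,::-1]); print(s["time_s"],s["grip_width"])
E
python3 s6.py
```

```text
206.73576760242273 0.13097568212741248
208.5 False tan -20.0 rad -3.3 [0.4533 0.1795 0.1058]
38.0333 0.013248502983453335
```

View pics/s6.png

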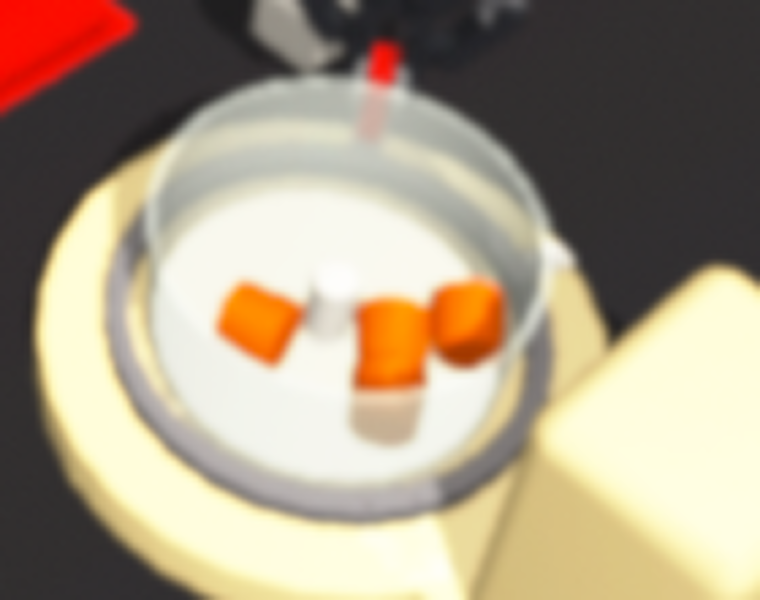

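The ring no longer moves under 20 N of tangential push, at (0.453, 0.180), and the mark was measured at (0.454, 0.176), so it is at its stop. The picture shows the tab at crop (383,65), gripped, and the chunks in the bowl. I release, retreat and check.

Run:
```python
from h import *
command_gripper(.045); p=r.read_state()["eef_pos"]; r.move_straight(p+[0,0,.14],speed=.2)
r.movej([-.35,.1,1.6,0,1.3,-.5])
im,d=optics.get_image("top"); P=pts("top",d); hsv=cv2.cvtColor(im,cv2.COLOR_RGB2HSV); H,S,V=[hsv[...,i] for i in range(3)]
vv,uu=np.mgrid[:400,:640]
m=((H<7)|(H>174))&(S>150)&(V>90)&(uu>220)&(uu<280)&(vv>215)&(vv<245); 
t=m&(P[...,2]>.09); print(m.sum(),t.sum(), ray("top",uu[t].mean(),vv[t].mean(),.108) if t.any() else None)
cv2.imwrite("pics/t7.png",cv2.resize(im[140:290,200:450],(800,480),interpolation=cv2.INTER_CUBIC)[...,::-1]); s=r.read_state(); print(s["time_s"],s["contact_force"].round(1))
```

```text
25 22 [0.45217008 0.17218413 0.108     ]
40.6333 [-0.1  0.5  0.7]
```

View pics/t7.png

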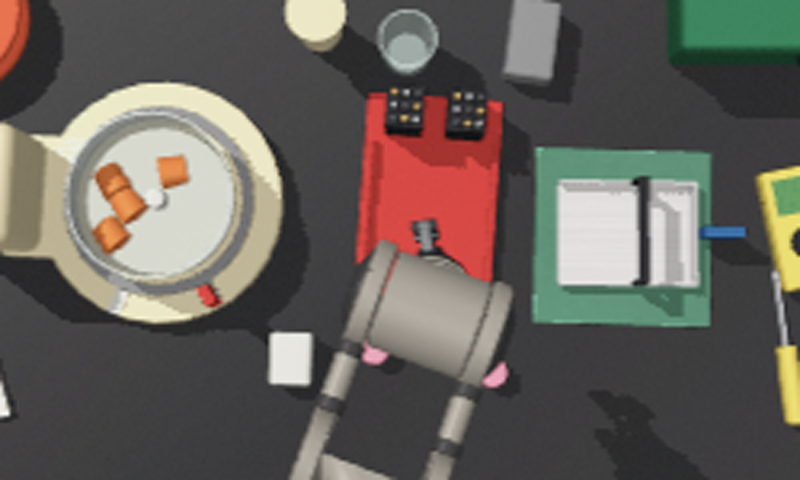

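The tab at crop (208,295) covers the red mark, and the white open mark shows at (118,300). The chunks are in the bowl, the tray stands on the mat, and nothing else has moved.

```bash
python3 -c "
from workcell import r
print(r.finish_job())"
```

```text
the job is handed in; nothing more can be done
None
```

The job is handed in at about 41 s on the robot clock: all four chunks are in the bowl, the empty tray stands released within about 4 mm of the mat's middle, and the ring is turned to its stop at the red locked mark.

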